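# Find the fuller blade tin on the balance and seat it in its cradle

### The job

The two closed steel blade tins look alike, but one is fuller. Set one gently on each pan of the balance, let go of both and let it tip; then take the heavier tin, put it squarely in the cradle on the counter and press it down, firmly (about 15 N) but never with more than 20 N, until its seat stands firmly against the rubber stop that you can only feel. Leave it there, leave the lighter tin standing on its pan, and do not disturb the other things on the counter.

Things in the scene. Friction and masses are not known exactly. Their poses are not given: they have to be found in the camera images.
- tin_a_center (a point): centre (half-way up) of closed steel blade tin A: a plain rectangular box 60 long (its x axis) x 40 wide (y) x 36 mm high (z up). The two tins look alike; one weighs 0.32 to 0.44 kg, the other 0.15 to 0.21 kg, and which is which changes. The blade stack inside may shift about 2 mm.
- tin_b_center (a point): centre (half-way up) of closed steel blade tin B: a plain rectangular box 60 long (its x axis) x 40 wide (y) x 36 mm high (z up). The two tins look alike; one weighs 0.32 to 0.44 kg, the other 0.15 to 0.21 kg, and which is which changes. The blade stack inside may shift about 2 mm.
- balance: the balance: white base 130 x 220 x 22 mm on the counter, origin under its centre; a beam 270 mm long lies along its y axis, pivoted 60 mm up; the pans stand 125 mm to either side (+y left, -y right). It is delicate: no more than 20 N may come on a pan.
- beam (a joint): tilt of the balance beam in rad, 0 level (as it stands empty), -0.09 to 0.09 between its stops; positive when the right (-y) pan is down, negative when the left (+y) pan is down. It is damped and takes up to about 1.5 s to tip over, also when a tin is lifted off.
- pan_left_top (a point): centre of the flat top of the balance's left pan, a level steel disc 96 mm across and 4 mm thick on a 18 mm stem, 98 mm above the counter when the beam is level. The pans always stay level; they rise and sink about 11 mm (beam value positive: up).
- pan_right_top (a point): centre of the flat top of the balance's right pan, a level steel disc 96 mm across and 4 mm thick on a 18 mm stem, 98 mm above the counter when the beam is level. The pans always stay level; they rise and sink about 11 mm (beam value positive: down).
- cradle: tin cradle: aluminium base 110 (x) x 85 (y) x 10 mm, origin under its centre. Four L-shaped corner guides make a 63 (x) x 43 mm (y) pocket: 1.5 mm play round a tin laid with its x along the cradle's x, either way round. Lead-ins flare the mouth about 4 mm, up to 58 mm above the counter. All sides are open between the corners, 41 mm wide in the long sides, down to the base, for fingers.
- cradle_rim (a point): centre of the cradle's pocket, 52 mm above the counter, where the guides end and the lead-ins begin; z up. A fully seated tin has its centre 37 to 51 mm above the counter, 1 to 15 mm below this point.
- cradle_seat (a point): fixed point on the pocket's axis 26 mm above the counter. The black seat plate starts 25 to 43 mm up, slides down stiffly (about 6 N) by 6 to 10 mm, stays where pushed, and meets a rubber stop (12 N per mm) 19 to 33 mm up: set differently each time, not measured, to be felt. Press there with 12 to 20 N for half a second; over 25 N is too much.
- tape_roll: bystander: roll of paper tape, 96 mm across, 24 mm high, lying flat; origin under its centre
- squeegee: bystander: flat white plastic squeegee 100 x 75 x 6 mm; origin under its centre
- box_small: bystander: small carton 90 x 60 x 45 mm; origin under its centre
- spray_bottle: bystander: white spray bottle 68 mm across, 170 mm high; origin under its centre
- bottle_dark: bystander: small amber bottle 44 mm across, 110 mm high; origin under its centre

How it is judged:
On the way, in this order (a step that is already met when the one before it is completed fails the run):
1. the tins stand upright, let go, on opposite pans (within 40 mm of their centres) and the balance has tipped to one side (beam beyond 0.06 rad) and come to rest ((((horizontal distance between tin_a_center and pan_left_top below 0.04 m and z of tin_a_center in the frame of pan_left_top between 0.014 and 0.022 m and angle between tin_a's own z axis and vertical below 0.12 rad and contact force between tin_a and balance above 0.8 N) and (horizontal distance between tin_b_center and pan_right_top below 0.04 m and z of tin_b_center in the frame of pan_right_top between 0.014 and 0.022 m and angle between tin_b's own z axis and vertical below 0.12 rad and contact force between tin_b and balance above 0.8 N)) or ((horizontal distance between tin_b_center and pan_left_top below 0.04 m and z of tin_b_center in the frame of pan_left_top between 0.014 and 0.022 m and angle between tin_b's own z axis and vertical below 0.12 rad and contact force between tin_b and balance above 0.8 N) and (horizontal distance between tin_a_center and pan_right_top below 0.04 m and z of tin_a_center in the frame of pan_right_top between 0.014 and 0.022 m and angle between tin_a's own z axis and vertical below 0.12 rad and contact force between tin_a and balance above 0.8 N))) and contact force between the fingers and tin_a below 0.05 N and contact force between the fingers and tin_b below 0.05 N and (value of joint beam above 0.06 rad or value of joint beam below -0.06 rad) and velocity of joint beam between -0.1 and 0.1 rad/s), for 0.3 s.
2. a tin, squarely in the cradle, is pressed down on the stopped seat with more than 11 N, its own weight included ((((horizontal distance between tin_a_center and cradle_rim below 0.004 m and z of tin_a_center in the frame of cradle_rim below -0.0005 m and angle between tin_a's own z axis and vertical below 0.07 rad and angle between the x axis of tin_a and the x axis of cradle, either way round below 0.12 rad) and contact force between tin_a and cradle above 11 N) or ((horizontal distance between tin_b_center and cradle_rim below 0.004 m and z of tin_b_center in the frame of cradle_rim below -0.0005 m and angle between tin_b's own z axis and vertical below 0.07 rad and angle between the x axis of tin_b and the x axis of cradle, either way round below 0.12 rad) and contact force between tin_b and cradle above 11 N))), for 0.2 s.
At the end, for the whole second after the job is handed in: The heavier tin rests with its weight in the cradle, within 4 mm of the pocket's centre, turned under 0.12 and tilted under 0.07 rad, its centre 0.5 mm or more below the rim point; the lighter stands upright on a pan within 40 mm of its centre; both still ((((horizontal distance between tin_a_center and cradle_rim below 0.004 m and z of tin_a_center in the frame of cradle_rim below -0.0005 m and angle between tin_a's own z axis and vertical below 0.07 rad and angle between the x axis of tin_a and the x axis of cradle, either way round below 0.12 rad) and contact force between tin_a and cradle above 2.6 N and linear speed of each of tin_a, tin_b below 0.01 m/s and ((horizontal distance between tin_b_center and pan_left_top below 0.04 m and z of tin_b_center in the frame of pan_left_top between 0.014 and 0.022 m and angle between tin_b's own z axis and vertical below 0.12 rad and contact force between tin_b and balance above 0.8 N) or (horizontal distance between tin_b_center and pan_right_top below 0.04 m and z of tin_b_center in the frame of pan_right_top between 0.014 and 0.022 m and angle between tin_b's own z axis and vertical below 0.12 rad and contact force between tin_b and balance above 0.8 N)) and contact force between tin_b and balance below 2.6 N) or ((horizontal distance between tin_b_center and cradle_rim below 0.004 m and z of tin_b_center in the frame of cradle_rim below -0.0005 m and angle between tin_b's own z axis and vertical below 0.07 rad and angle between the x axis of tin_b and the x axis of cradle, either way round below 0.12 rad) and contact force between tin_b and cradle above 2.6 N and linear speed of each of tin_b, tin_a below 0.01 m/s and ((horizontal distance between tin_a_center and pan_left_top below 0.04 m and z of tin_a_center in the frame of pan_left_top between 0.014 and 0.022 m and angle between tin_a's own z axis and vertical below 0.12 rad and contact force between tin_a and balance above 0.8 N) or (horizontal distance between tin_a_center and pan_right_top below 0.04 m and z of tin_a_center in the frame of pan_right_top between 0.014 and 0.022 m and angle between tin_a's own z axis and vertical below 0.12 rad and contact force between tin_a and balance above 0.8 N)) and contact force between tin_a and balance below 2.6 N))); the robot touches nothing.
It fails at once if more than 25 N between a tin and the balance (contact force between any of tin_a, tin_b and balance above 25 N).
It fails at once if the robot itself presses the balance with more than 15 N (contact force between the arm and balance above 15 N).
It fails at once if more than 25 N on the cradle, from a tin or the robot (contact force between any of tin_a, tin_b, the arm and cradle above 25 N).
It fails at once if a bystander is pushed more than 30 mm from its place (distance of any of tape_roll, squeegee, box_small, spray_bottle, bottle_dark from where it was at the start of the episode above 0.03 m).
It also fails if it takes over 72 s, if anything falls off the work surface, if the arm or the gripper's body presses on something with over 40 N, if the wrist force passes 120 N, or if a joint passes its speed limit or range.

### The arm

A 6-joint arm with a two-finger parallel gripper is mounted at the origin on the work surface. World frame = base frame: x ahead of the robot, y to its left, z up, the work surface at z = 0. Lengths are in m, angles in rad, forces in N, time in s.
With the tool pointing down it reaches from about 0.275 to 0.75 m from the base axis. Payload 10.2 kg.
Tool frame: the origin (TCP) lies at the very end of the fingers, on their centre line; the grasp point (between the pads) lies 19 mm behind it; z points along the fingers, x is the direction in which the jaws open and shut, and the axes are right-handed (so a half turn about z gives the same grasp; the last joint's range is limited). The gripper opens to 85 mm and grips with 20 to 120 N. Pads are 22 mm wide; open, the fingers measure 114 mm over their backs; the gripper's body (76 mm by 85 mm) begins 54 mm behind the grasp point. The pads swing forward as they close: fully open they stand 13 mm farther back than shut.
Start: joints at [-1.45, 0.313, 1.498, -0, 1.331, -0.223], TCP at [0.177, -0.494, 0.231] pointing down, gripper open.
Joint ranges: [-2.94, 2.94], [-0.97, 2.17], [0.19, 2.56], [-1.23, 4.37], [0.02, 3.11], [-2.88, 2.88]. Speed limits (rad/s): [2.39, 2.39, 3.01, 3.14, 3.14, 3.14].

### API

Orientations are given as a 3x3 rotation matrix whose columns are the frame's x, y, z axes.
In Python, from workcell import * gives the robot as it stands.
- The arm moves only by the tool apply_moves, never from a script. Its argument "targets" is a list that holds one entry, the list of rows, each a list of 7 numbers: the shift along the tool's x, y, z in units of 0.03 m (1.0 is 0.03 m), then the turn, a rotation vector about the tool's x, y, z in units of 5 degrees (1.0 is 5 degrees), then the opening, from 0 (shut) to 1 (fully open). In form: [[[tx, ty, tz, rx, ry, rz, gripper], ...]]. A call has 1 to 8 rows; each row shifts and turns the pose as measured when the row begins, along the tool's axes as they then stand; what a row does not reach is not made up. A row lasts 1/10 s, in which the tool goes at most 50 mm and 8.59 degrees, less where a joint would pass 70% of its speed; a pose out of reach is approached as far as the arm can. A call with a number of a shift or a turn outside -1 to 1 is refused whole. A call with a gripper value outside its range is refused whole. The fingers move at their own pace and stop on an object; "newtons" is the grip in N (left out, the last holds). Time passes only in rows, so rows that do not move let the fingers close. It gives the time, the measured TCP pose, the force and the opening at its end, in the units of the state.
- state(): the state, without advancing time (a new reading comes with each control period).
- grab_frame(name): name is "side" or "top" or "wrist"; returns a dict with "color" (420x560x3 uint8, red, green, blue), "range_z" (420x560 float32, m along the optical axis (not along the pixel's ray), 0 where there is no reading), "vertical_fov" (degrees; the focal length in pixels is half the picture's height over the tangent of half this angle, whatever the lens; pixels are square), "cx", "cy" (the principal point, pixels), "position" and "attitude" of the camera in the world. Camera axes: x right, y down, z forward; pixel columns grow to the right and rows downward; lengths in m; the calibration is good to about 2 mm. A picture is of the moment at which its call begins.
- close_job(): hands the job in, once; it reports no verdict.
Trained networks look in the newest picture that a camera, given by its name, has taken for a name from the list of things; names that differ only in an ending like _2 or _b are one class to them, and where a whole thing is asked for, a point or a joint stands for the part that bears it (a point fixed in the world has none). Each returns a list of dicts, best first, with "score" (0 to 1); they miss things now and then, are a little off and sometimes report something else, mostly with a low value. They report only what shows in the picture. A call takes as long as a camera call.
- look_for(query, camera): "rect" ([centre column, centre row, width, height] as shares, 0 to 1, of the picture: columns of its width, rows of its height, round what is visible of it).
The state is a dict: "clock": time; "joints": joint angles; "joint_vel": joint speeds; "joint_efforts": joint torques, N m; "tcp_pos": TCP position; "eef_rot": TCP orientation; "wrist_force": force on the tool from outside, world axes, zero at the start; "wrist_torque": the same for the moment, N m; "width": finger opening in m.
Only numpy, scipy, OpenCV 4.12 (cv2) and the standard library are available. Lean on these libraries where they do the work, as an engineer would, in place of code of your own. Each camera call takes 0.05 s, during which the arm holds its last target. There are 200 camera calls.

## Working session

There is one attempt and no reset: what is moved stays moved. The work goes in short steps, Python scripts to look and compute and a tool call to move; the robot and the scene stay as the last step left them, time stands still between calls to the robot, and variables do not carry over. Pictures are saved under pics/ and viewed, about 8 in all and at most 12, crops included, and the job is handed in when it is done.

Besides the shell and the picture viewer there is one more tool, called after ">>>" as name([rows], argument=value, ...), one row to a line, values as JSON. apply_moves: Moves the arm, as the interface text tells. Its arguments: {"type":"object","properties":{"targets":{"type":"array"},"newtons":{"type":"number"}},"required":["targets"]}

```bash
mkdir -p pics; cat > h.py <<'E'
from workcell import *
import numpy as np, cv2
def cam(n):
    f=grab_frame(n); f['n']=n
    H=f['color'].shape[0]; f['f']=H/2/np.tan(np.radians(f['vertical_fov'])/2)
    return f
def cloud(f):
    z=f['range_z']; v,u=np.mgrid[:z.shape[0],:z.shape[1]]
    p=np.stack([(u-f['cx'])/f['f']*z,(v-f['cy'])/f['f']*z,z],-1)
    w=p@np.array(f['attitude']).T+np.array(f['position']); w[z==0]=np.nan
    return w
def save(f,name,crop=None,s=1):
    im=f['color'][:,:,::-1]
    if crop: im=im[crop[1]:crop[3],crop[0]:crop[2]]
    cv2.imwrite('pics/'+name,cv2.resize(im,None,fx=s,fy=s))
E
python3 - <<'E'
from h import *
s=state(); print({k:np.round(v,3).tolist() for k,v in s.items()})
ims=[]
for n in ['side','top','wrist']:
    f=cam(n); print(n,np.round(f['position'],3),np.round(f['attitude'],2).tolist(),f['f'],f['cx'],f['cy'])
    w=cloud(f); np.save(n+'.npy',w); save(f,n+'0.png'); cv2.imwrite(n+'.png',f['color'][:,:,::-1])
    for q in ['tin_a_center','balance','pan_left_top','cradle','tape_roll','squeegee','box_small','spray_bottle','bottle_dark']:
        for d in look_for(q,n)[:3]:
            if d['score']<.3: continue
            r=np.array(d['rect'])*[560,420,560,420]
            c=w[int(r[1]),int(r[0])]
            print(q,round(d['score'],2),np.round(r).tolist(),np.round(c,3).tolist())
E
```

```text
{'clock': 0.0, 'joints': [-1.45, 0.313, 1.498, -0.0, 1.331, -0.223], 'joint_vel': [0.0, 0.0, 0.0, 0.002, 0.0, -0.0], 'joint_efforts': [-0.0, -41.226, -25.974, -0.0, 0.004, 0.0], 'tcp_pos': [0.177, -0.494, 0.231], 'eef_rot': [[0.337, -0.941, -0.0], [-0.941, -0.337, 0.001], [-0.001, -0.0, -1.0]], 'wrist_force': [0.128, -0.863, -1.154], 'wrist_torque': [0.014, 0.052, 0.02], 'width': 0.086}
side [0.031 0.868 0.874] [[-0.86, -0.3, 0.42], [-0.52, 0.52, -0.68], [-0.02, -0.8, -0.6]] 451.68583153474447 278.6388083001349 216.75100147738834
balance 0.71 [169.0, 283.0, 22.0, 39.0] [0.7, 0.33, 0.063]
balance 0.56 [252.0, 230.0, 79.0, 83.0] [0.635, 0.052, 0.069]
balance 0.43 [346.0, 236.0, 24.0, 21.0] [0.406, -0.093, 0.033]
pan_left_top 0.93 [233.0, 242.0, 34.0, 23.0] [0.631, 0.15, 0.098]
cradle 0.78 [286.0, 328.0, 50.0, 43.0] [0.389, 0.28, 0.032]
tape_roll 0.74 [309.0, 266.0, 35.0, 26.0] [0.457, 0.036, -0.001]
box_small 0.62 [334.0, 189.0, 29.0, 28.0] [0.541, -0.287, 0.045]
spray_bottle 0.97 [324.0, 149.0, 17.0, 49.0] [0.647, -0.42, 0.099]
bottle_dark 0.66 [168.0, 284.0, 23.0, 39.0] [0.704, 0.33,
[... 324 characters left out ...]
0, 40.0] [0.634, -0.097, 0.098]
balance 0.89 [254.0, 192.0, 153.0, 49.0] [0.628, 0.033, 0.067]
pan_left_top 0.93 [200.0, 186.0, 46.0, 45.0] [0.633, 0.154, 0.097]
cradle 0.55 [157.0, 288.0, 45.0, 49.0] [0.395, 0.261, 0.028]
tape_roll 0.93 [247.0, 266.0, 39.0, 40.0] [0.452, 0.048, -0.005]
squeegee 0.58 [116.0, 215.0, 41.0, 35.0] [0.568, 0.377, 0.002]
box_small 0.98 [395.0, 227.0, 46.0, 47.0] [0.555, -0.311, 0.043]
spray_bottle 0.97 [461.0, 184.0, 57.0, 32.0] [0.649, -0.435, 0.132]
bottle_dark 0.8 [137.0, 155.0, 30.0, 18.0] [0.707, 0.31, 0.079]
wrist [ 0.257 -0.465  0.374] [[0.34, -0.89, -0.31], [-0.94, -0.32, -0.11], [-0.0, 0.33, -0.94]] 313.79283618917424 279.09055445748555 203.85828792798569
```

View pics/top0.png

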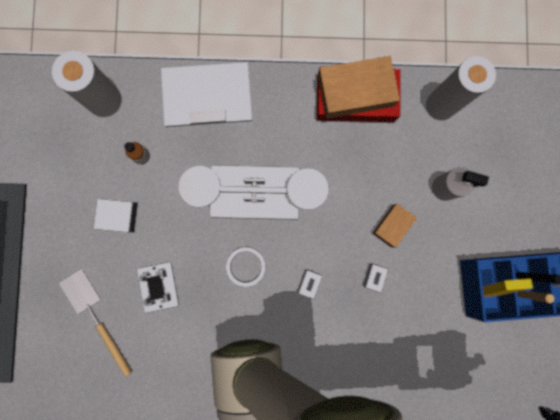

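View pics/side0.png

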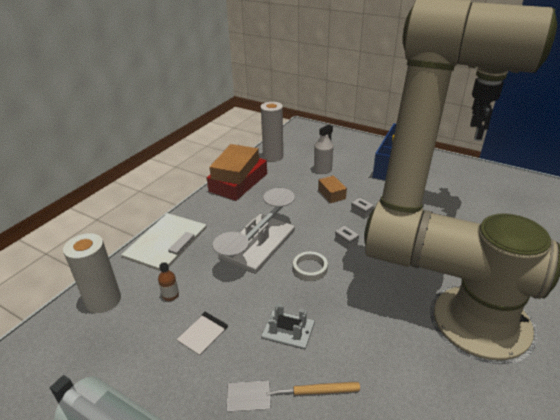

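The top view shows the tins at (310,285) and (376,278), the pans at (200,186) and (307,188), the cradle at (157,288) and the tape roll at (246,267). The side view shows the same layout, with the arm clear of everything.

```bash
cat >> h.py <<'E'
def fit(w,c,rad,z0,z1,hw=None):
    m=(np.hypot(w[...,0]-c[0],w[...,1]-c[1])<rad)&(w[...,2]>z0)&(w[...,2]<z1)
    p=w[m]
    r=cv2.minAreaRect(p[:,:2].astype(np.float32)*1000)
    (cx,cy),(a,b),t=r
    if a<b: a,b,t=b,a,t+90
    t=(t+90)%180-90
    return dict(n=len(p),c=(round(cx,1),round(cy,1)),size=(round(a,1),round(b,1)),ang=round(t,1),z=round(float(np.median(p[:,2]))*1000,1),mean=np.round(p.mean(0)*1000,1).tolist())
E
python3 - <<'E'
from h import *
for n in ['top','side']:
    w=np.load(n+'.npy')
    g=w[(np.abs(w[...,0]-.45)<.1)&(np.abs(w[...,1]+.1)<.05)]; print(n,'ground',np.nanmedian(g[:,2]))
    print('tin1',fit(w,(.42,-.1),.06,.028,.045)); print('tin2',fit(w,(.431,-.262),.06,.028,.045))
    print('panL',fit(w,(.633,.154),.07,.088,.108)); print('panR',fit(w,(.634,-.097),.07,.088,.108))
    print('cradle base',fit(w,(.395,.261),.08,.004,.018)); print('cradle top',fit(w,(.395,.261),.08,.05,.068))
    print('balbase',fit(w,(.633,.03),.13,.014,.03))
w=np.load('top.npy')
for u,v in [(310,285),(376,278),(246,267),(157,288),(230,267)]: print(w[v,u])
E
```

```text
top ground 0.00035287771253667
tin1 {'n': 422, 'c': (410.4, -108.3), 'size': (60.0, 40.5), 'ang': -19.4, 'z': 35.7, 'mean': [410.8, -107.8, 35.7]}
tin2 {'n': 420, 'c': (429.1, -267.9), 'size': (59.8, 40.6), 'ang': -16.1, 'z': 35.6, 'mean': [429.1, -267.3, 35.6]}
panL {'n': 1350, 'c': (632.6, 157.6), 'size': (94.8, 93.3), 'ang': -87.5, 'z': 98.0, 'mean': [632.6, 157.0, 97.9]}
panR {'n': 1334, 'c': (632.8, -92.4), 'size': (94.4, 94.1), 'ang': 54.3, 'z': 98.0, 'mean': [632.8, -92.5, 98.0]}
cradle base {'n': 1022, 'c': (388.1, 260.9), 'size': (148.4, 144.2), 'ang': 88.6, 'z': 9.7, 'mean': [395.4, 258.6, 9.6]}
cradle top {'n': 135, 'c': (394.1, 263.4), 'size': (76.0, 55.7), 'ang': 12.7, 'z': 55.0, 'mean': [392.1, 263.0, 54.9]}
balbase {'n': 3389, 'c': (633.0, 32.5), 'size': (219.6, 130.3), 'ang': -89.9, 'z': 21.9, 'mean': [628.7, 33.9, 21.9]}
side ground 0.0008746010831446327
tin1 {'n': 212, 'c': (410.3, -107.7), 'size': (62.6, 44.0), 'ang': -19.7, 'z': 35.4, 'mean': [408.7, -103.7, 35.0]}
tin2 {'n': 170, 'c': (428.7, -265.9), 'size': (61.4, 43.0), 'ang': -14.9, 'z': 35.3, 'mean': [428.2, -263.3, 34.9]}
panL {'n': 681, 'c': (631.9, 158.4), 'size': (94.4, 94.3), 'ang': -71.6, 'z': 98.2, 'mean': [630.8, 159.7, 98.2]}
panR {'n': 465, 'c': (634.1, -92.1), 'size': (95.6, 94.8), 'ang': -4.6, 'z': 98.1, 'mean': [631.5, -90.3, 98.0]}
cradle base {'n': 798, 'c': (394.8, 259.8), 'size': (145.3, 139.0), 'ang': 53.6, 'z': 10.2, 'mean': [383.4, 275.4, 10.1]}
cradle top {'n': 142, 'c': (393.4, 264.3), 'size': (75.4, 57.7), 'ang': 11.9, 'z': 54.0, 'mean': [393.3, 264.4, 54.4]}
balbase {'n': 1391, 'c': (632.1, 33.8), 'size': (225.8, 132.3), 'ang': -89.4, 'z': 21.9, 'mean': [608.3, 42.9, 21.7]}
[ 0.40851296 -0.10860444  0.03291458]
[nan nan nan]
[0.44705389 0.04775847 0.00243085]
[0.39291776 0.25855186 0.02796194]
[0.44628421 0.08692663 0.00640934]
```

```bash
cat >> h.py <<'E'
def plan(x,y,z,yaw):
    s=state(); R=np.array(s['eef_rot']); p=np.array(s['tcp_pos'])*1000
    yd=np.radians(yaw); Rt=np.array([[np.cos(yd),np.sin(yd),0],[np.sin(yd),-np.cos(yd),0],[0,0,-1.]])
    rv=cv2.Rodrigues(R.T@Rt)[0].ravel()
    d=(np.array([x,y,z])-p)
    print('t',round(s['clock'],2),'tcp',np.round(p,1),'yaw',round(np.degrees(np.arctan2(R[1,0],R[0,0])),2),'w',round(s['width']*1000,1),'F',np.round(s['wrist_force'],1))
    print('shift units now',np.round(R.T@d/30,3),'after turn',np.round(Rt.T@d/30,3),'turn units',np.round(np.degrees(rv)/5,3))
E
python3 -c "
from h import *
plan(429,-267.5,120,-106)"
```

```text
t 1.5 tcp [ 177.  -494.3  231.3] yaw -70.3 w 85.2 F [ 0.7 -0.4 -0.2]
shift units now [ -4.285 -10.458   3.71 ] after turn [-9.582 -5.992  3.71 ] turn units [-0.    0.    7.14]
```

>>> apply_moves([
  [[0,0,0,0,0,0.9,0.75],[0,0,0,0,0,0.9,0.75],[0,0,0,0,0,0.9,0.75],[0,0,0,0,0,0.9,0.75],[0,0,0,0,0,0.9,0.75],[0,0,0,0,0,0.9,0.75],[0,0,0,0,0,0.9,0.75],[0,0,0,0,0,0.9,0.75]],
], newtons=40)

```text
clock: 2.3
tcp_pos: [0.1769, -0.4943, 0.2313]
eef_rot: [[-0.304, -0.953, 0.0], [-0.953, 0.304, 0.0], [-0.0, 0.0, -1.0]]
wrist_force: [0.5, 0.1, 0.5]
width: 0.064
```

```bash
python3 -c "
from h import *
plan(429,-267.5,130,-106)"
```

```text
t 2.3 tcp [ 176.9 -494.3  231.3] yaw -107.7 w 64.0 F [0.5 0.1 0.5]
shift units now [-9.756 -5.706  3.376] after turn [-9.582 -5.993  3.376] turn units [ 0.    0.   -0.34]
```

>>> apply_moves([
  [[-0.8,-0.5,0.28,0,0,-0.04,0.75],[-0.8,-0.5,0.28,0,0,-0.04,0.75],[-0.8,-0.5,0.28,0,0,-0.04,0.75],[-0.8,-0.5,0.28,0,0,-0.04,0.75],[-0.8,-0.5,0.28,0,0,-0.04,0.75],[-0.8,-0.5,0.28,0,0,-0.04,0.75],[-0.8,-0.5,0.28,0,0,-0.04,0.75],[-0.8,-0.5,0.28,0,0,-0.04,0.75]],
])

```text
clock: 3.1
tcp_pos: [0.3523, -0.3436, 0.1624]
eef_rot: [[-0.285, -0.959, 0.001], [-0.959, 0.285, -0.004], [0.004, -0.002, -1.0]]
wrist_force: [-0.2, 0.1, -0.8]
width: 0.0641
```

>>> apply_moves([
  [[-0.8,-0.5,0.28,0,0,0,0.75],[-0.8,-0.5,0.28,0,0,0,0.75],[-0.8,-0.5,0.28,0,0,0,0.75],[-0.8,-0.5,0.28,0,0,0,0.75],[0,0,0,0,0,0,0.75]],
])

```text
clock: 3.6
tcp_pos: [0.4419, -0.2631, 0.1266]
eef_rot: [[-0.282, -0.96, 0.001], [-0.96, 0.282, -0.003], [0.003, -0.002, -1.0]]
wrist_force: [0.3, -0.3, -0.3]
width: 0.0641
```

```bash
python3 -c "
from h import *
plan(429,-267.5,5,-106)
f=cam('wrist'); w=cloud(f); save(f,'w1.png')
print(np.round(f['position'],3))
print(fit(w,(.429,-.2675),.06,.028,.045))"
```

```text
t 3.6 tcp [ 441.9 -263.1  126.6] yaw -106.36 w 64.1 F [ 0.3 -0.3 -0.3]
shift units now [0.249 0.378 4.053] after turn [0.259 0.374 4.053] turn units [-0.018 -0.036 -0.071]
[ 0.523 -0.285  0.269]
{'n': 3426, 'c': (428.6, -269.2), 'size': (59.3, 40.1), 'ang': -16.5, 'z': 35.8, 'mean': [430.7, -269.6, 35.6]}
```

View pics/w1.png

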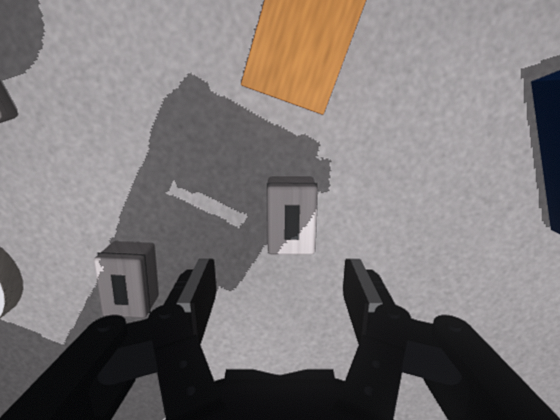

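The wrist view shows the tin at (292,215), straddled laterally by the fingers; the third object, the carton, lies beyond it. Descending to grasp.

>>> apply_moves([
  [[0.15,0.19,0.5,0,0,0,0.75],[0.15,0.18,0.5,0,0,0,0.75],[0,0,0.8,0,0,0,0.75],[0,0,0.8,0,0,0,0.75],[0,0,0.6,0,0,0,0.75],[0,0,0.4,0,0,0,0.75],[0,0,0.1,0,0,0,0.75],[0,0,0,0,0,0,0.75]],
])

```text
clock: 4.45
tcp_pos: [0.4262, -0.2771, 0.0159]
eef_rot: [[-0.287, -0.958, 0.006], [-0.958, 0.287, -0.011], [0.009, -0.008, -1.0]]
wrist_force: [0.3, -0.4, 0.7]
width: 0.064
```

```bash
python3 -c "
from h import *
plan(428.7,-268.5,6,-106.3)"
```

```text
t 4.45 tcp [ 426.2 -277.1   15.9] yaw -106.66 w 64.0 F [ 0.3 -0.4  0.7]
shift units now [-0.303  0.004  0.328] after turn [-0.3   -0.001  0.331] turn units [-0.097 -0.103 -0.072]
```

>>> apply_moves([
  [[-0.3,0,0.2,-0.1,-0.1,-0.07,0.75],[0,0,0.13,0,0,0,0.75],[0,0,0,0,0,0,0.75]],
])

```text
clock: 4.75
tcp_pos: [0.4297, -0.2687, 0.007]
eef_rot: [[-0.28, -0.96, 0.001], [-0.96, 0.28, -0.002], [0.001, -0.002, -1.0]]
wrist_force: [0.7, 0.2, -0.5]
width: 0.0642
```

```bash
python3 -c "
from h import *
plan(428.7,-268.5,6,-106.3)"
```

```text
t 4.75 tcp [ 429.7 -268.7    7. ] yaw -106.28 w 64.2 F [ 0.7  0.2 -0.5]
shift units now [0.003 0.035 0.033] after turn [0.003 0.035 0.034] turn units [-0.021 -0.013  0.004]
```

>>> apply_moves([
  [[0,0,0,0,0,0,0.3],[0,0,0,0,0,0,0.3],[0,0,0,0,0,0,0.3],[0,0,0,0,0,0,0.3],[0,0,0,0,0,0,0.3],[0,0,0,0,0,0,0.3],[0,0,0,0,0,0,0.3]],
], newtons=50)

```text
clock: 5.45
tcp_pos: [0.4301, -0.2689, 0.0076]
eef_rot: [[-0.28, -0.96, 0.002], [-0.96, 0.28, -0.002], [0.002, -0.003, -1.0]]
wrist_force: [0.2, -0.5, -1.6]
width: 0.0388
```

>>> apply_moves([
  [[0,0,-0.3,0,0,0,0.3],[0,0,-0.9,0,0,0,0.3],[0,0,-1,0,0,0,0.3],[0,0,-1,0,0,0,0.3],[0,0,-1,0,0,0,0.3],[0,0,-0.7,0,0,0,0.3],[0,0,-0.2,0,0,0,0.3],[0,0,0,0,0,0,0.3]],
])

```text
clock: 6.25
tcp_pos: [0.4279, -0.2668, 0.1675]
eef_rot: [[-0.28, -0.96, -0.002], [-0.96, 0.28, 0.002], [-0.001, 0.002, -1.0]]
wrist_force: [0.1, 1.0, -4.8]
width: 0.0393
```

```bash
python3 -c "
from h import *
plan(632.8,-92.4,160,-77.6)"
```

```text
t 6.25 tcp [ 427.9 -266.8  167.5] yaw -106.26 w 39.3 F [ 0.1  1.  -4.8]
shift units now [-7.493 -4.93   0.245] after turn [-4.21  -7.919  0.249] turn units [ 0.023  0.018 -5.732]
```

>>> apply_moves([
  [[0,0,0,0,0,-0.8,0.3],[0,0,0,0,0,-0.8,0.3],[0,0,0,0,0,-0.8,0.3],[0,0,0,0,0,-0.8,0.3],[0,0,0,0,0,-0.8,0.3],[0,0,0,0,0,-0.8,0.3],[0,0,0,0,0,-0.7,0.3],[0,0,0,0,0,0,0.3]],
])

```text
clock: 7.05
tcp_pos: [0.4239, -0.263, 0.1563]
eef_rot: [[0.213, -0.977, -0.016], [-0.977, -0.213, 0.016], [-0.019, 0.012, -1.0]]
wrist_force: [-0.4, -0.0, -3.4]
width: 0.0394
```

>>> apply_moves([
  [[-0.2,-0.4,0,0,0,0,0.3],[-0.4,-0.8,0,0,0,0,0.3],[-0.45,-0.85,0,0,0,0,0.3],[-0.45,-0.85,0,0,0,0,0.3],[-0.45,-0.85,0,0,0,0,0.3],[-0.45,-0.85,0,0,0,0,0.3],[-0.45,-0.85,0,0,0,0,0.3],[-0.45,-0.8,0,0,0,0,0.3]],
])

```text
clock: 7.85
tcp_pos: [0.5929, -0.1183, 0.1499]
eef_rot: [[0.196, -0.98, -0.023], [-0.98, -0.197, 0.022], [-0.026, 0.019, -0.999]]
wrist_force: [0.7, -0.6, -3.1]
width: 0.039
```

>>> apply_moves([
  [[-0.4,-0.7,0,0,0,0,0.3],[-0.2,-0.4,0,0,0,0,0.3],[0,0,0,0,0,0,0.3],[0,0,0,0,0,0,0.3]],
])

```text
clock: 8.25
tcp_pos: [0.6245, -0.0866, 0.1457]
eef_rot: [[0.196, -0.98, -0.028], [-0.98, -0.197, 0.024], [-0.029, 0.022, -0.999]]
wrist_force: [0.0, -0.4, -3.8]
width: 0.0396
```

```bash
python3 -c "
from h import *
plan(632.8,-92.4,108,-77.6)"
```

```text
t 8.25 tcp [624.5 -86.6 145.7] yaw -78.69 w 39.6 F [ 0.  -0.4 -3.8]
shift units now [ 0.279 -0.261  1.243] after turn [ 0.247 -0.228  1.256] turn units [ 0.253  0.335 -0.215]
```

>>> apply_moves([
  [[0.14,-0.12,0.3,0.15,0.2,-0.1,0.3],[0.12,-0.11,0.4,0.1,0.14,-0.1,0.3],[0,0,0.3,0,0,0,0.3],[0,0,0,0,0,0,0.3]],
])

```text
clock: 8.65
tcp_pos: [0.6307, -0.0939, 0.1137]
eef_rot: [[0.209, -0.978, -0.002], [-0.978, -0.209, -0.001], [0.0, 0.002, -1.0]]
wrist_force: [0.2, -0.4, -3.7]
width: 0.0391
```

```bash
python3 -c "
from h import *
plan(632.8,-92.4,107.5,-77.6)"
```

```text
t 8.65 tcp [630.7 -93.9 113.7] yaw -77.91 w 39.1 F [ 0.2 -0.4 -3.7]
shift units now [-0.033 -0.081  0.207] after turn [-0.033 -0.08   0.207] turn units [ 0.021 -0.003 -0.061]
```

>>> apply_moves([
  [[-0.03,-0.08,0.1,0,0,-0.05,0.3],[0,0,0.1,0,0,0,0.3],[0,0,0.03,0,0,0,0.3]],
])

```text
clock: 8.95
tcp_pos: [0.6328, -0.0929, 0.1073]
eef_rot: [[0.213, -0.977, -0.001], [-0.977, -0.213, -0.001], [0.0, 0.001, -1.0]]
wrist_force: [-0.0, 0.7, -4.0]
width: 0.0391
```

```bash
python3 -c "
from h import *
plan(632.8,-92.4,105.5,-77.6)"
```

```text
t 8.95 tcp [632.8 -92.9 107.3] yaw -77.73 w 39.1 F [-0.   0.7 -4. ]
shift units now [-0.017 -0.004  0.061] after turn [-0.017 -0.003  0.061] turn units [ 0.015 -0.004 -0.026]
```

>>> apply_moves([
  [[0,0,0.04,0,0,0,0.3],[0,0,0.03,0,0,0,0.3],[0,0,0,0,0,0,0.5],[0,0,0,0,0,0,0.6],[0,0,0,0,0,0,0.75],[0,0,0,0,0,0,0.75]],
])

```text
clock: 9.55
tcp_pos: [0.6341, -0.0933, 0.1077]
eef_rot: [[0.212, -0.977, 0.004], [-0.977, -0.212, -0.002], [0.003, -0.003, -1.0]]
wrist_force: [-0.3, -0.4, 0.3]
width: 0.0642
```

>>> apply_moves([
  [[0,0,-0.4,0,0,0,0.75],[0,0,-0.8,0,0,0,0.75],[0,0,-0.8,0,0,0,0.75],[0,0,-0.4,0,0,0,0.75],[0,0,0,0,0,0,0.75]],
])

```text
clock: 10.05
tcp_pos: [0.6341, -0.0932, 0.1856]
eef_rot: [[0.212, -0.977, 0.006], [-0.977, -0.212, -0.003], [0.004, -0.005, -1.0]]
wrist_force: [-0.2, 0.5, 0.6]
width: 0.064
```

```bash
python3 -c "
from h import *
w=cloud(cam('top'))
print('panL',fit(w,(.633,.157),.07,.085,.12))
print('tin on R',fit(w,(.633,-.092),.06,.112,.145))
print('tin1',fit(w,(.41,-.108),.06,.028,.045))
plan(410.4,-108,130,-109.5)"
```

```text
panL {'n': 1379, 'c': (632.6, 156.3), 'size': (95.2, 93.2), 'ang': 46.6, 'z': 109.3, 'mean': [632.2, 156.2, 109.3]}
tin on R {'n': 169, 'c': (617.8, -93.8), 'size': (49.3, 21.1), 'ang': 69.8, 'z': 122.7, 'mean': [617.5, -93.7, 122.5]}
tin1 {'n': 0, 'c': (0.0, 0.0), 'size': (0.0, 0.0), 'ang': 0.0, 'z': nan, 'mean': [nan, nan, nan]}
t 10.1 tcp [633.8 -93.1 184.6] yaw -77.73 w 64.1 F [ 0.7 -0.1  0.5]
shift units now [-1.103  7.389  1.788] after turn [2.953 6.854 1.819] turn units [-0.052 -0.025  6.353]
  return _methods._mean(a, axis=axis, dtype=dtype,
  ret = ret.dtype.type(ret / rcount)
h.py:23: RuntimeWarning: Mean of empty slice.
  return dict(n=len(p),c=(round(cx,1),round(cy,1)),size=(round(a,1),round(b,1)),ang=round(t,1),z=round(float(np.median(p[:,2]))*1000,1),mean=np.round(p.mean(0)*1000,1).tolist())
  ret = um.true_divide(
```

>>> apply_moves([
  [[-0.1,0.5,0,0,0,0,0.75],[-0.15,0.95,0,0,0,0,0.75],[-0.15,0.95,0,0,0,0,0.75],[-0.15,0.95,0,0,0,0,0.75],[-0.15,0.95,0,0,0,0,0.75],[-0.15,0.95,0,0,0,0,0.75],[-0.15,0.95,0,0,0,0,0.75],[-0.1,0.6,0,0,0,0,0.75]],
])

```text
clock: 10.9
tcp_pos: [0.4171, -0.1023, 0.1747]
eef_rot: [[0.214, -0.977, -0.009], [-0.977, -0.214, 0.003], [-0.005, 0.008, -1.0]]
wrist_force: [0.3, -1.0, 0.9]
width: 0.0642
```

>>> apply_moves([
  [[0,0.2,0.2,0,0,0.8,0.75],[0,0,0.2,0,0,0.9,0.75],[0,0,0.2,0,0,0.9,0.75],[0,0,0.2,0,0,0.9,0.75],[0,0,0.2,0,0,0.9,0.75],[0,0,0.2,0,0,0.9,0.75],[0,0,0.2,0,0,0.9,0.75],[0,0,0,0,0,0,0.75]],
])

```text
clock: 11.7
tcp_pos: [0.404, -0.1012, 0.1248]
eef_rot: [[-0.342, -0.939, -0.02], [-0.94, 0.342, 0.01], [-0.002, 0.022, -1.0]]
wrist_force: [-0.5, -0.3, -0.3]
width: 0.0638
```

```bash
python3 -c "
from h import *
w=cloud(cam('wrist'))
print('tin1',fit(w,(.41,-.108),.06,.028,.045))
plan(410.4,-108,60,-109.5)"
```

```text
tin1 {'n': 3752, 'c': (409.7, -108.9), 'size': (59.7, 40.1), 'ang': -19.5, 'z': 35.8, 'mean': [411.9, -109.6, 35.6]}
t 11.75 tcp [ 404.2 -101.3  125.2] yaw -109.88 w 64.3 F [ 0.6  0.7 -0.2]
shift units now [ 0.145 -0.318  2.165] after turn [ 0.142 -0.27   2.172] turn units [ 0.251  0.028 -0.076]
```

>>> apply_moves([
  [[0.08,-0.13,0.4,0.25,0.03,-0.08,0.75],[0.08,-0.14,0.6,0,0,0,0.75],[0,0,0.6,0,0,0,0.75],[0,0,0.3,0,0,0,0.75],[0,0,0,0,0,0,0.75]],
])

```text
clock: 12.25
tcp_pos: [0.4104, -0.1088, 0.0667]
eef_rot: [[-0.323, -0.946, 0.002], [-0.946, 0.323, -0.001], [0.0, -0.002, -1.0]]
wrist_force: [0.9, -0.8, -0.6]
width: 0.0643
```

```bash
python3 -c "
from h import *
plan(410,-108.6,8,-109.5)"
```

```text
t 12.25 tcp [ 410.4 -108.8   66.7] yaw -108.86 w 64.3 F [ 0.9 -0.8 -0.6]
shift units now [-1.000e-03  1.900e-02  1.956e+00] after turn [-0.     0.015  1.957] turn units [-0.021 -0.005  0.128]
```

>>> apply_moves([
  [[0,0,0.5,0,0,0.1,0.75],[0,0,0.7,0,0,0,0.75],[0,0,0.5,0,0,0,0.75],[0,0,0.2,0,0,0,0.75],[0,0,0,0,0,0,0.75]],
])

```text
clock: 12.75
tcp_pos: [0.4128, -0.1099, 0.0113]
eef_rot: [[-0.327, -0.945, 0.007], [-0.945, 0.327, -0.004], [0.002, -0.008, -1.0]]
wrist_force: [0.1, 0.1, 0.3]
width: 0.0641
```

>>> apply_moves([
  [[0,0,0,0,0,0,0.3],[0,0,0,0,0,0,0.3],[0,0,0,0,0,0,0.3],[0,0,0,0,0,0,0.3],[0,0,0,0,0,0,0.3],[0,0,0,0,0,0,0.3]],
])

```text
clock: 13.35
tcp_pos: [0.414, -0.1105, 0.014]
eef_rot: [[-0.327, -0.945, 0.01], [-0.945, 0.326, -0.006], [0.002, -0.012, -1.0]]
wrist_force: [0.3, -0.1, -1.7]
width: 0.0388
```

>>> apply_moves([
  [[0,0,-0.3,0,0,0,0.3],[0,0,-0.9,0,0,0,0.3],[0,0,-1,0,0,0,0.3],[0,0,-1,0,0,0,0.3],[0,0,-1,0,0,0,0.3],[0,0,-1,0,0,0,0.3],[0,0,-0.3,0,0,0,0.3],[0,0,0,0,0,0,0.3]],
])

```text
clock: 14.15
tcp_pos: [0.4109, -0.1087, 0.1879]
eef_rot: [[-0.327, -0.945, 0.009], [-0.945, 0.327, -0.005], [0.002, -0.01, -1.0]]
wrist_force: [-0.3, 0.6, -1.0]
width: 0.0396
```

```bash
python3 -c "
from h import *
plan(632.7,157.3,170,-77.6)"
```

```text
t 14.15 tcp [ 410.9 -108.7  187.9] yaw -109.06 w 39.6 F [-0.3  0.6 -1. ]
shift units now [-10.795  -4.086   0.615] after turn [-7.071 -9.124  0.597] turn units [-0.107 -0.057 -6.292]
```

>>> apply_moves([
  [[0,0,0,-0.1,-0.05,-0.8,0.3],[0,0,0,0,0,-0.9,0.3],[0,0,0,0,0,-0.9,0.3],[0,0,0,0,0,-0.9,0.3],[0,0,0,0,0,-0.9,0.3],[0,0,0,0,0,-0.9,0.3],[0,0,0,0,0,-0.9,0.3],[0,0,0,0,0,0,0.3]],
])

```text
clock: 14.95
tcp_pos: [0.4062, -0.1061, 0.176]
eef_rot: [[0.227, -0.974, -0.016], [-0.974, -0.227, 0.012], [-0.015, 0.013, -1.0]]
wrist_force: [-0.5, 0.2, -2.0]
width: 0.0388
```

>>> apply_moves([
  [[-0.4,-0.5,0,0,0,0,0.3],[-0.6,-0.8,0,0,0,0,0.3],[-0.7,-0.9,0,0,0,0,0.3],[-0.7,-0.9,0,0,0,0,0.3],[-0.7,-0.9,0,0,0,0,0.3],[-0.7,-0.9,0,0,0,0,0.3],[-0.7,-0.9,0,0,0,0,0.3],[-0.7,-0.9,0,0,0,0,0.3]],
])

```text
clock: 15.75
tcp_pos: [0.5697, 0.0957, 0.1652]
eef_rot: [[0.202, -0.979, -0.031], [-0.979, -0.202, 0.015], [-0.021, 0.027, -0.999]]
wrist_force: [0.4, -0.5, -0.7]
width: 0.039
```

>>> apply_moves([
  [[-0.7,-0.9,0,0,0,0,0.3],[-0.6,-0.8,0,0,0,0,0.3],[-0.4,-0.5,0,0,0,0,0.3],[0,0,0,0,0,0,0.3],[0,0,0,0,0,0,0.3]],
])

```text
clock: 16.25
tcp_pos: [0.625, 0.165, 0.1551]
eef_rot: [[0.194, -0.98, -0.042], [-0.981, -0.195, 0.015], [-0.022, 0.039, -0.999]]
wrist_force: [-0.1, 0.1, -2.1]
width: 0.0389
```

```bash
python3 -c "
from h import *
plan(632.7,157.3,130,-77.6)"
```

```text
t 16.25 tcp [625.  165.  155.1] yaw -78.79 w 38.9 F [-0.1  0.1 -2.1]
shift units now [ 0.319 -0.234  0.82 ] after turn [ 0.304 -0.196  0.835] turn units [ 0.439  0.262 -0.234]
```

>>> apply_moves([
  [[0.15,-0.1,0.1,0.24,0.14,-0.12,0.3],[0.15,-0.1,0.2,0.2,0.12,-0.1,0.3],[0,0,0.2,0,0,0,0.3],[0,0,0.1,0,0,0,0.3]],
])

```text
clock: 16.65
tcp_pos: [0.6306, 0.1546, 0.1341]
eef_rot: [[0.208, -0.978, -0.003], [-0.978, -0.208, -0.001], [0.0, 0.003, -1.0]]
wrist_force: [0.2, 0.9, -0.8]
width: 0.0391
```

```bash
python3 -c "
from h import *
w=cloud(cam('side'))
plan(632.7,157.3,123.5,-77.6)
print('panL',fit(w,(.633,.157),.06,.095,.118),'tinTop',fit(w,(.633,.157),.05,.14,.17))
p=w[(np.hypot(w[...,0]-.633,w[...,1]-.157)<.05)&(w[...,2]>.1)]
print(np.histogram(p[:,2],bins=np.arange(.1,.19,.004)))"
```

```text
t 16.7 tcp [630.5 154.6 133.8] yaw -77.99 w 38.7 F [ 0.3 -0.6 -0.9]
shift units now [-0.072 -0.091  0.342] after turn [-0.072 -0.09   0.342] turn units [ 0.042 -0.003 -0.078]
panL {'n': 409, 'c': (626.8, 166.8), 'size': (95.1, 74.7), 'ang': 30.4, 'z': 109.4, 'mean': [624.1, 172.6, 109.3]} tinTop {'n': 319, 'c': (623.7, 157.9), 'size': (67.5, 58.8), 'ang': -89.2, 'z': 156.9, 'mean': [617.2, 160.8, 155.3]}
(array([  0,  78, 314,  16,   0,   7,  29,  29,  22,  28,  21,  32,  31,
        55, 125,  29,  13,  19,  10,   9,  19,  31]), array([0.1  , 0.104, 0.108, 0.112, 0.116, 0.12 , 0.124, 0.128, 0.132,
       0.136, 0.14 , 0.144, 0.148, 0.152, 0.156, 0.16 , 0.164, 0.168,
       0.172, 0.176, 0.18 , 0.184, 0.188]))
```

>>> apply_moves([
  [[-0.07,-0.09,0.1,0,0,-0.06,0.3],[0,0,0.1,0,0,0,0.3],[0,0,0.08,0,0,0,0.3]],
])

```text
clock: 17.0
tcp_pos: [0.6329, 0.1573, 0.1252]
eef_rot: [[0.213, -0.977, -0.003], [-0.977, -0.213, -0.001], [-0.0, 0.003, -1.0]]
wrist_force: [-0.5, 0.7, -2.4]
width: 0.0391
```

```bash
python3 -c "
from h import *
plan(632.7,157.3,122,-77.6)"
```

```text
t 17.0 tcp [632.9 157.3 125.2] yaw -77.73 w 39.1 F [-0.5  0.7 -2.4]
shift units now [-0.002  0.005  0.107] after turn [-0.002  0.005  0.107] turn units [ 0.04   0.001 -0.026]
```

>>> apply_moves([
  [[0,0,0.05,0,0,0,0.3],[0,0,0.05,0,0,0,0.3],[0,0,0.02,0,0,0,0.3],[0,0,0,0,0,0,0.45],[0,0,0,0,0,0,0.55],[0,0,0,0,0,0,0.75],[0,0,0,0,0,0,0.75]],
])

```text
clock: 17.7
tcp_pos: [0.6333, 0.1574, 0.1226]
eef_rot: [[0.213, -0.977, -0.001], [-0.977, -0.213, -0.001], [0.0, 0.001, -1.0]]
wrist_force: [0.3, 1.0, -0.2]
width: 0.064
```

>>> apply_moves([
  [[0,0,-0.4,0,0,0,0.75],[0,0,-0.8,0,0,0,0.75],[0,0,-0.8,0,0,0,0.75],[0.5,0.5,-0.4,0,0,0,0.75],[0.8,0.8,0,0,0,0,0.75],[0.8,0.8,0,0,0,0,0.75],[0.8,0.8,0,0,0,0,0.75],[0.4,0.4,0,0,0,0,0.75]],
])

```text
clock: 18.5
tcp_pos: [0.5567, 0.0377, 0.204]
eef_rot: [[0.216, -0.976, 0.006], [-0.976, -0.216, -0.001], [0.002, -0.006, -1.0]]
wrist_force: [0.0, -0.4, -0.3]
width: 0.0638
```

```bash
python3 -c "
from h import *
f=cam('side');w=cloud(f)
save(f,'s2.png')
for z0,z1 in [(.115,.13),(.135,.15)]:
  print('L',z0,fit(w,(.633,.157),.06,z0,z1)); print('R',fit(w,(.633,-.092),.06,z0,z1))
w=cloud(cam('top'))
for z0,z1 in [(.115,.13),(.135,.15)]:
  print('L',z0,fit(w,(.633,.157),.06,z0,z1)); print('R',fit(w,(.633,-.092),.06,z0,z1))
plan(632.8,-92.4,160,-77.6)" 2>/dev/null
```

```text
L 0.115 {'n': 110, 'c': (619.0, 169.4), 'size': (69.0, 33.9), 'ang': 42.5, 'z': 122.5, 'mean': [618.9, 171.0, 122.5]}
R {'n': 110, 'c': (620.3, -91.8), 'size': (43.4, 39.3), 'ang': -72.6, 'z': 122.8, 'mean': [617.5, -89.8, 121.9]}
L 0.135 {'n': 286, 'c': (628.2, 159.5), 'size': (60.0, 43.4), 'ang': 15.7, 'z': 144.7, 'mean': [625.4, 161.7, 143.9]}
R {'n': 0, 'c': (0.0, 0.0), 'size': (0.0, 0.0), 'ang': 0.0, 'z': nan, 'mean': [nan, nan, nan]}
L 0.115 {'n': 1, 'c': (596.9, 169.2), 'size': (0.0, 0.0), 'ang': 0.0, 'z': 122.5, 'mean': [596.9, 169.2, 122.5]}
R {'n': 472, 'c': (631.6, -91.6), 'size': (60.1, 40.1), 'ang': 11.6, 'z': 122.6, 'mean': [631.4, -91.1, 122.5]}
L 0.135 {'n': 266, 'c': (635.5, 170.2), 'size': (68.7, 33.6), 'ang': -20.7, 'z': 144.8, 'mean': [636.6, 165.0, 144.7]}
R {'n': 0, 'c': (0.0, 0.0), 'size': (0.0, 0.0), 'ang': 0.0, 'z': nan, 'mean': [nan, nan, nan]}
t 18.6 tcp [557.2  37.8 204.1] yaw -77.57 w 64.1 F [0.1 0.4 0.1]
shift units now [ 4.778 -1.517  1.493] after turn [ 4.781 -1.528  1.471] turn units [-0.071 -0.028  0.005]
```

View pics/s2.png

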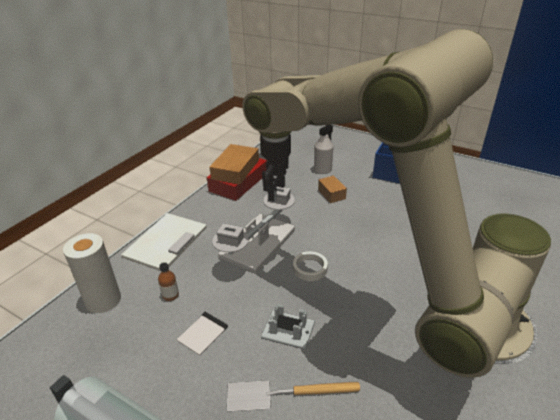

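The side view shows the right pan (at 280,200) down and the left pan (232,240) up. With the depth readings (right tin top at 123 mm, left at 145 mm), the heavier tin is on the right pan. Fetching it.

>>> apply_moves([
  [[0.4,-0.1,0,0,0,0,0.75],[0.8,-0.2,0,0,0,0,0.75],[0.8,-0.25,0,0,0,0,0.75],[0.8,-0.25,0,0,0,0,0.75],[0.8,-0.25,0,0,0,0,0.75],[0.7,-0.25,0.2,0,0,0,0.75],[0.4,-0.2,0.4,0,0,0,0.75],[0,0,0.4,0,0,0,0.75]],
])

```text
clock: 19.4
tcp_pos: [0.6418, -0.0947, 0.1777]
eef_rot: [[0.221, -0.975, 0.015], [-0.975, -0.221, -0.003], [0.006, -0.014, -1.0]]
wrist_force: [0.2, 0.1, -0.2]
width: 0.064
```

```bash
python3 -c "
from h import *
w=cloud(cam('wrist'));print(fit(w,(.632,-.092),.06,.112,.132))
plan(632,-92.2,135,-77.8)" 2>/dev/null
```

```text
{'n': 4642, 'c': (631.8, -91.9), 'size': (59.9, 40.0), 'ang': 12.3, 'z': 122.5, 'mean': [634.7, -91.3, 122.1]}
t 19.45 tcp [640.6 -93.6 175.3] yaw -77.21 w 64.4 F [-1.1 -0.9 -1.3]
shift units now [-0.114  0.284  1.34 ] after turn [-0.106  0.27   1.344] turn units [-0.126 -0.046  0.119]
```

>>> apply_moves([
  [[-0.05,0.13,0.4,-0.12,-0.05,0.1,0.75],[-0.05,0.13,0.5,0,0,0,0.75],[0,0,0.3,0,0,0,0.75],[0,0,0,0,0,0,0.75]],
])

```text
clock: 19.85
tcp_pos: [0.6312, -0.0892, 0.1365]
eef_rot: [[0.215, -0.977, -0.003], [-0.977, -0.215, 0.002], [-0.002, 0.003, -1.0]]
wrist_force: [0.3, -0.5, -0.0]
width: 0.0642
```

```bash
python3 -c "
from h import *
plan(631.8,-91.9,96,-77.7)" 2>/dev/null
```

```text
t 19.85 tcp [631.2 -89.2 136.5] yaw -77.6 w 64.2 F [ 0.3 -0.5 -0. ]
shift units now [ 0.096 -0.004  1.35 ] after turn [ 9.30e-02 -1.00e-03  1.35e+00] turn units [0.029 0.026 0.019]
```

>>> apply_moves([
  [[0.09,0,0.4,0,0,0,0.75],[0,0,0.5,0,0,0,0.75],[0,0,0.3,0,0,0,0.75],[0,0,0.1,0,0,0,0.75],[0,0,0,0,0,0,0.75]],
])

```text
clock: 20.35
tcp_pos: [0.6326, -0.0916, 0.0964]
eef_rot: [[0.216, -0.976, -0.0], [-0.976, -0.216, 0.001], [-0.001, 0.0, -1.0]]
wrist_force: [0.4, 0.2, -0.2]
width: 0.064
```

```bash
python3 -c "
from h import *
plan(631.8,-91.9,96,-77.7)" 2>/dev/null
```

```text
t 20.35 tcp [632.6 -91.6  96.4] yaw -77.55 w 64.0 F [ 0.4  0.2 -0.2]
shift units now [0.005 0.027 0.015] after turn [0.006 0.027 0.015] turn units [0.003 0.01  0.03 ]
```

>>> apply_moves([
  [[0,0,0,0,0,0,0.3],[0,0,0,0,0,0,0.3],[0,0,0,0,0,0,0.3],[0,0,0,0,0,0,0.3],[0,0,0,0,0,0,0.3],[0,0,0,0,0,0,0.3],[0,0,0,0,0,0,0.3]],
], newtons=60)

```text
clock: 21.05
tcp_pos: [0.6331, -0.0919, 0.0978]
eef_rot: [[0.216, -0.977, 0.001], [-0.977, -0.216, -0.0], [0.0, -0.001, -1.0]]
wrist_force: [0.7, -0.3, -1.9]
width: 0.0394
```

>>> apply_moves([
  [[0,0,-0.1,0,0,0,0.3],[0,0,-0.3,0,0,0,0.3],[0,0,-0.6,0,0,0,0.3],[0,0,-0.8,0,0,0,0.3],[0,0,-0.9,0,0,0,0.3],[0,0,-0.9,0,0,0,0.3],[0,0,-0.4,0,0,0,0.3],[0,0,0,0,0,0,0.3]],
])

```text
clock: 21.85
tcp_pos: [0.6319, -0.0913, 0.2242]
eef_rot: [[0.216, -0.976, -0.002], [-0.976, -0.216, 0.001], [-0.002, 0.001, -1.0]]
wrist_force: [0.6, -0.1, -4.1]
width: 0.0391
```

```bash
python3 -c "
from h import *
plan(394,263.6,180,-77.6)" 2>/dev/null
```

```text
t 21.85 tcp [631.9 -91.3 224.2] yaw -77.54 w 39.1 F [ 0.6 -0.1 -4.1]
shift units now [-13.259   5.188   1.503] after turn [-13.257   5.203   1.475] turn units [0.015 0.019 0.011]
```

>>> apply_moves([
  [[-0.5,0.2,0,0,0,0,0.3],[-0.8,0.3,0,0,0,0,0.3],[-0.95,0.37,0,0,0,0,0.3],[-0.95,0.37,0,0,0,0,0.3],[-0.95,0.37,0,0,0,0,0.3],[-0.95,0.37,0,0,0,0,0.3],[-0.95,0.37,0,0,0,0,0.3],[-0.95,0.37,0,0,0,0,0.3]],
])

```text
clock: 22.65
tcp_pos: [0.5005, 0.1003, 0.2193]
eef_rot: [[0.21, -0.978, -0.01], [-0.978, -0.21, 0.003], [-0.005, 0.009, -1.0]]
wrist_force: [-0.4, 0.5, -4.2]
width: 0.0382
```

>>> apply_moves([
  [[-0.95,0.37,0,0,0,0,0.3],[-0.95,0.37,0,0,0,0,0.3],[-0.95,0.37,0,0,0,0,0.3],[-0.8,0.35,0,0,0,0,0.3],[-0.6,0.3,0,0,0,0,0.3],[-0.4,0.2,0,0,0,0,0.3],[0,0,0,0,0,0,0.3],[0,0,0,0,0,0,0.3]],
])

```text
clock: 23.45
tcp_pos: [0.4049, 0.2309, 0.2173]
eef_rot: [[0.214, -0.977, -0.017], [-0.977, -0.214, 0.002], [-0.006, 0.016, -1.0]]
wrist_force: [0.0, -0.5, -4.0]
width: 0.0387
```

```bash
python3 -c "
from h import *
f=cam('wrist'); save(f,'w3.png'); w=cloud(f); print('cr',fit(w,(.394,.2636),.06,.05,.062))
w=cloud(cam('top')); print('L',fit(w,(.633,.157),.06,.115,.135))
plan(394,263.6,120,-77.6)" 2>/dev/null
```

```text
cr {'n': 620, 'c': (393.4, 263.4), 'size': (75.1, 55.4), 'ang': 13.1, 'z': 54.9, 'mean': [400.7, 269.9, 54.7]}
L {'n': 480, 'c': (629.8, 157.6), 'size': (61.2, 40.3), 'ang': 12.5, 'z': 122.5, 'mean': [629.0, 156.8, 122.4]}
t 23.55 tcp [405.1 230.6 217.3] yaw -77.68 w 38.9 F [ 0.4 -0.4 -4.2]
shift units now [-1.136  0.074  3.252] after turn [-1.155  0.126  3.244] turn units [ 0.19   0.067 -0.016]
```

View pics/w3.png

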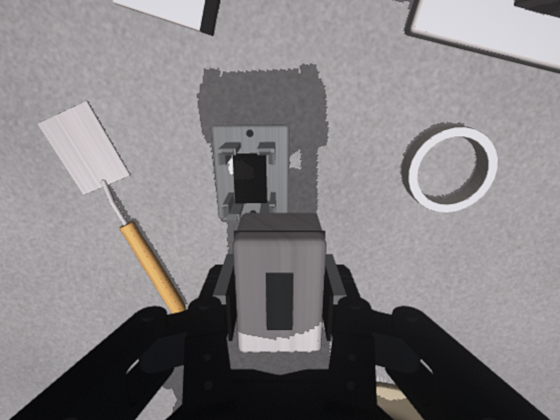

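>>> apply_moves([
  [[-0.3,0.03,0.3,0.1,0.04,0,0.3],[-0.5,0.06,0.6,0.09,0.03,0,0.3],[-0.35,0.03,0.8,0,0,0,0.3],[0,0,0.8,0,0,0,0.3],[0,0,0.5,0,0,0,0.3],[0,0,0,0,0,0,0.3]],
])

```text
clock: 24.15
tcp_pos: [0.398, 0.2611, 0.1246]
eef_rot: [[0.206, -0.979, 0.004], [-0.979, -0.206, -0.001], [0.001, -0.004, -1.0]]
wrist_force: [-1.0, -0.3, -3.2]
width: 0.0389
```

```bash
python3 -c "
from h import *
f=cam('wrist'); w=cloud(f); print('cr',fit(w,(.394,.2636),.06,.05,.062))
s=state();p=s['tcp_pos'];z=p[2]+.027
print('tin',fit(w,p[:2],.04,z-.006,z+.006))
plan(394.7,263.6,80,-77.5)" 2>/dev/null
```

```text
cr {'n': 734, 'c': (421.9, 269.6), 'size': (56.0, 17.5), 'ang': -77.5, 'z': 55.2, 'mean': [424.4, 270.4, 54.6]}
tin {'n': 11232, 'c': (396.4, 261.9), 'size': (66.2, 60.2), 'ang': -78.9, 'z': 149.7, 'mean': [400.1, 262.5, 149.9]}
t 24.2 tcp [398.5 261.3 125.6] yaw -78.1 w 39.2 F [ 0.3 -0.9 -3.6]
shift units now [-0.103  0.116  1.519] after turn [-0.102  0.107  1.52 ] turn units [-0.059 -0.013 -0.12 ]
```

>>> apply_moves([
  [[-0.06,0.05,0.4,-0.06,-0.01,-0.1,0.3],[-0.06,0.05,0.6,0,0,0,0.3],[0,0,0.5,0,0,0,0.3],[0,0,0,0,0,0,0.3],[0,0,0,0,0,0,0.3]],
])

```text
clock: 24.7
tcp_pos: [0.3978, 0.2642, 0.0814]
eef_rot: [[0.214, -0.977, 0.006], [-0.977, -0.214, 0.002], [-0.001, -0.006, -1.0]]
wrist_force: [-0.4, -0.3, -3.1]
width: 0.0392
```

```bash
python3 -c "
from h import *
plan(395.1,263.9,70,-77.5)" 2>/dev/null
```

```text
t 24.7 tcp [397.8 264.2  81.4] yaw -77.63 w 39.2 F [-0.4 -0.3 -3.1]
shift units now [-0.01   0.093  0.38 ] after turn [-0.011  0.091  0.381] turn units [-0.07   0.008 -0.026]
```

>>> apply_moves([
  [[0,0.1,0.05,-0.08,0,-0.02,0.3],[0,0,0.1,0,0,0,0.3],[0,0,0,0,0,0,0.3]],
])

```text
clock: 25.0
tcp_pos: [0.3957, 0.2637, 0.0784]
eef_rot: [[0.216, -0.976, 0.002], [-0.976, -0.216, 0.001], [-0.001, -0.002, -1.0]]
wrist_force: [-0.2, -0.7, -3.7]
width: 0.0388
```

```bash
python3 -c "
from h import *
f=cam('wrist'); w=cloud(f)
s=state();p=s['tcp_pos'];z=p[2]+.0245
m=(np.abs(w[...,2]-z)<.003)&(np.hypot(w[...,0]-p[0],w[...,1]-p[1])<.04)
R=np.array(s['eef_rot']); q=(w[m]-p)@R*1000
c=q[np.abs(q[:,0])<12]; print('tin y range in tool',np.percentile(c[:,1],[0.5,99.5]))
plan(395.1,263.9,70,-77.5); save(f,'w4.png')" 2>/dev/null
```

```text
tin y range in tool [-28.22192707  30.12167949]
t 25.05 tcp [395.8 263.8  78.6] yaw -77.52 w 39.0 F [-0.8  1.1 -3.6]
shift units now [-0.008  0.023  0.285] after turn [-0.008  0.022  0.285] turn units [-0.024  0.013 -0.004]
```

View pics/w4.png

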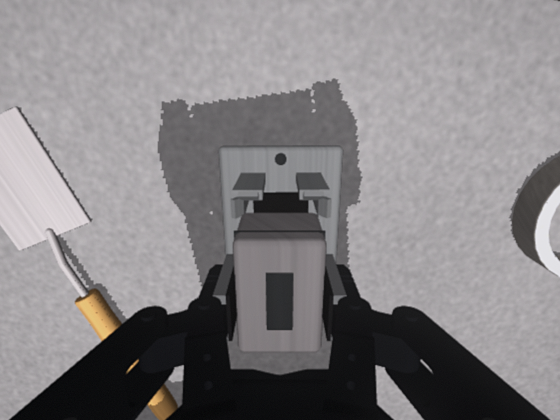

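The wrist view shows the tin centred between the guides: guides at columns 249 and 312, tin centred at 280. Lowering into the pocket.

>>> apply_moves([
  [[0,0.02,0.2,0,0,0,0.3],[0,0,0.15,0,0,0,0.3],[0,0,0.1,0,0,0,0.3],[0,0,0.05,0,0,0,0.3]],
])

```text
clock: 25.45
tcp_pos: [0.3954, 0.2638, 0.0627]
eef_rot: [[0.216, -0.976, 0.003], [-0.976, -0.216, 0.002], [-0.001, -0.003, -1.0]]
wrist_force: [-1.0, 0.0, -3.1]
width: 0.0389
```

```bash
python3 -c "
from h import *
plan(395,263.9,56,-77.5)" 2>/dev/null
```

```text
t 25.45 tcp [395.4 263.8  62.7] yaw -77.52 w 38.9 F [-1.   0.  -3.1]
shift units now [-0.007  0.012  0.222] after turn [-0.007  0.011  0.222] turn units [-0.033  0.014 -0.003]
```

>>> apply_moves([
  [[0,0,0.1,-0.03,0,0,0.3],[0,0,0.08,0,0,0,0.3],[0,0,0.06,0,0,0,0.3]],
])

```text
clock: 25.75
tcp_pos: [0.3955, 0.2638, 0.0548]
eef_rot: [[0.216, -0.976, -0.0], [-0.976, -0.216, 0.001], [-0.001, -0.0, -1.0]]
wrist_force: [-0.3, 0.5, -4.3]
width: 0.0388
```

>>> apply_moves([
  [[0,0,0.06,0,0,0,0.3],[0,0,0.06,0,0,0,0.3]],
])

```text
clock: 25.95
tcp_pos: [0.3955, 0.2638, 0.0509]
eef_rot: [[0.216, -0.976, -0.0], [-0.976, -0.216, 0.001], [-0.001, -0.0, -1.0]]
wrist_force: [1.0, 0.6, -3.2]
width: 0.0389
```

>>> apply_moves([
  [[0,0,0.06,0,0,0,0.3],[0,0,0.06,0,0,0,0.3]],
])

```text
clock: 26.15
tcp_pos: [0.3956, 0.2639, 0.047]
eef_rot: [[0.216, -0.976, -0.0], [-0.976, -0.216, 0.001], [-0.001, -0.0, -1.0]]
wrist_force: [0.4, -0.1, -3.4]
width: 0.0389
```

>>> apply_moves([
  [[0,0,0.06,0,0,0,0.3],[0,0,0.05,0,0,0,0.3]],
])

```text
clock: 26.35
tcp_pos: [0.3956, 0.2638, 0.0434]
eef_rot: [[0.216, -0.976, 0.0], [-0.976, -0.216, 0.001], [-0.001, -0.0, -1.0]]
wrist_force: [-0.1, 0.5, -2.9]
width: 0.0387
```

>>> apply_moves([
  [[0,0,0.05,0,0,0,0.3],[0,0,0.05,0,0,0,0.3]],
])

```text
clock: 26.55
tcp_pos: [0.3956, 0.2639, 0.0402]
eef_rot: [[0.216, -0.976, 0.0], [-0.976, -0.216, 0.001], [-0.001, -0.0, -1.0]]
wrist_force: [0.0, 0.3, -3.1]
width: 0.0388
```

>>> apply_moves([
  [[0,0,0.05,0,0,0,0.3],[0,0,0.05,0,0,0,0.3]],
])

```text
clock: 26.75
tcp_pos: [0.3957, 0.2639, 0.0375]
eef_rot: [[0.216, -0.976, 0.0], [-0.976, -0.216, 0.001], [-0.001, -0.001, -1.0]]
wrist_force: [-1.3, -0.5, 2.6]
width: 0.0389
```

>>> apply_moves([
  [[0,0,0.04,0,0,0,0.3],[0,0,0.04,0,0,0,0.3]],
])

```text
clock: 26.95
tcp_pos: [0.3957, 0.2639, 0.0353]
eef_rot: [[0.216, -0.976, 0.0], [-0.976, -0.216, 0.001], [-0.001, -0.001, -1.0]]
wrist_force: [-2.5, -0.4, 2.4]
width: 0.0387
```

>>> apply_moves([
  [[0,0,0.04,0,0,0,0.3],[0,0,0.04,0,0,0,0.3]],
])

```text
clock: 27.15
tcp_pos: [0.3957, 0.2639, 0.0328]
eef_rot: [[0.216, -0.976, 0.0], [-0.976, -0.216, 0.001], [-0.001, -0.001, -1.0]]
wrist_force: [-2.1, -1.5, 1.2]
width: 0.0392
```

>>> apply_moves([
  [[0,0,0.04,0,0,0,0.3]],
])

```text
clock: 27.25
tcp_pos: [0.3958, 0.2639, 0.0318]
eef_rot: [[0.217, -0.976, 0.001], [-0.976, -0.217, 0.001], [-0.001, -0.001, -1.0]]
wrist_force: [-4.7, -2.6, 11.4]
width: 0.0389
```

>>> apply_moves([
  [[0,0,0,0,0,0,0.3]],
])

```text
clock: 27.35
tcp_pos: [0.3958, 0.2639, 0.0321]
eef_rot: [[0.217, -0.976, 0.0], [-0.976, -0.217, 0.001], [-0.001, -0.001, -1.0]]
wrist_force: [-4.3, -2.4, 7.9]
width: 0.039
```

>>> apply_moves([
  [[0,0,0.02,0,0,0,0.3]],
])

```text
clock: 27.45
tcp_pos: [0.3958, 0.2639, 0.0319]
eef_rot: [[0.217, -0.976, 0.001], [-0.976, -0.217, 0.001], [-0.001, -0.001, -1.0]]
wrist_force: [-4.7, -2.1, 10.6]
width: 0.0392
```

>>> apply_moves([
  [[0,0,0.02,0,0,0,0.3]],
])

```text
clock: 27.55
tcp_pos: [0.3958, 0.264, 0.0318]
eef_rot: [[0.217, -0.976, 0.0], [-0.976, -0.217, 0.001], [-0.001, -0.001, -1.0]]
wrist_force: [-4.2, -2.1, 11.9]
width: 0.0389
```

>>> apply_moves([
  [[0,0,0.02,0,0,0,0.3],[0,0,0.02,0,0,0,0.3]],
])

```text
clock: 27.75
tcp_pos: [0.3958, 0.264, 0.0318]
eef_rot: [[0.217, -0.976, 0.001], [-0.976, -0.217, 0.001], [-0.001, -0.001, -1.0]]
wrist_force: [-5.6, -1.7, 12.0]
width: 0.0389
```

>>> apply_moves([
  [[0,0,0.02,0,0,0,0.3],[0,0,0.02,0,0,0,0.3],[0,0,0.02,0,0,0,0.3]],
])

```text
clock: 28.05
tcp_pos: [0.3958, 0.264, 0.0318]
eef_rot: [[0.217, -0.976, 0.001], [-0.976, -0.217, 0.001], [-0.0, -0.001, -1.0]]
wrist_force: [-4.8, -2.3, 11.7]
width: 0.039
```

```bash
python3 -c "
from h import *
plan(395,263.9,31,-77.5)" 2>/dev/null
```

```text
t 28.05 tcp [395.8 264.   31.8] yaw -77.44 w 39.0 F [-4.8 -2.3 11.7]
shift units now [-0.003  0.027  0.026] after turn [-0.003  0.027  0.026] turn units [-0.01   0.005  0.012]
```

>>> apply_moves([
  [[0,0,0,0,0,0,0.5],[0,0,0,0,0,0,0.6],[0,0,0,0,0,0,0.7],[0,0,0,0,0,0,0.7],[0,0,0,0,0,0,0.7]],
])

```text
clock: 28.55
tcp_pos: [0.3969, 0.2644, 0.0317]
eef_rot: [[0.217, -0.976, 0.004], [-0.976, -0.217, 0.002], [-0.001, -0.004, -1.0]]
wrist_force: [0.3, 0.4, -0.2]
width: 0.0597
```

>>> apply_moves([
  [[0,0,-0.3,0,0,0,0.7],[0,0,-0.6,0,0,0,0.7],[0,0,-0.8,0,0,0,0.7],[0,0,-0.9,0,0,0,0.7],[0,0,-0.9,0,0,0,0.7],[0,0,-0.9,0,0,0,0.7],[0,0,-0.5,0,0,0,0.7],[0,0,0,0,0,0,0.7]],
])

```text
clock: 29.35
tcp_pos: [0.396, 0.264, 0.1884]
eef_rot: [[0.217, -0.976, 0.005], [-0.976, -0.217, 0.002], [-0.001, -0.006, -1.0]]
wrist_force: [0.1, 0.2, -0.7]
width: 0.0597
```

```bash
python3 -c "
from h import *
plan(395,263.9,31,-77.5)
f=cam('wrist'); w=cloud(f); save(f,'w5.png')
print('cradle tin',fit(w,(.3937,.2636),.055,.047,.062))
p=w[np.hypot(w[...,0]-.3937,w[...,1]-.2636)<.012]; print(len(p),np.percentile(p[:,2],[5,50,95]))
A=np.c_[p[:,:2],np.ones(len(p))]; print('tilt',np.linalg.lstsq(A,p[:,2],rcond=None)[0])
for n in ['side','top']:
  w=cloud(cam(n)); print(n,'L',fit(w,(.633,.157),.06,.115,.135))" 2>/dev/null
```

```text
t 29.35 tcp [396.  264.  188.4] yaw -77.46 w 59.7 F [ 0.1  0.2 -0.7]
shift units now [1.000e-03 6.200e-02 5.248e+00] after turn [-5.000e-03  3.300e-02  5.248e+00] turn units [-0.064  0.014  0.008]
cradle tin {'n': 3682, 'c': (393.3, 262.8), 'size': (75.8, 55.7), 'ang': 12.8, 'z': 57.5, 'mean': [395.8, 264.3, 56.8]}
559 [0.05712008 0.05827539 0.26278346]
tilt [ 3.85647529  0.82835848 -1.66661409]
side L {'n': 264, 'c': (628.8, 158.8), 'size': (61.1, 43.3), 'ang': 14.0, 'z': 122.4, 'mean': [626.7, 161.0, 122.0]}
top L {'n': 478, 'c': (629.4, 157.3), 'size': (60.2, 40.0), 'ang': 12.9, 'z': 122.6, 'mean': [628.9, 156.9, 122.6]}
```

View pics/w5.png

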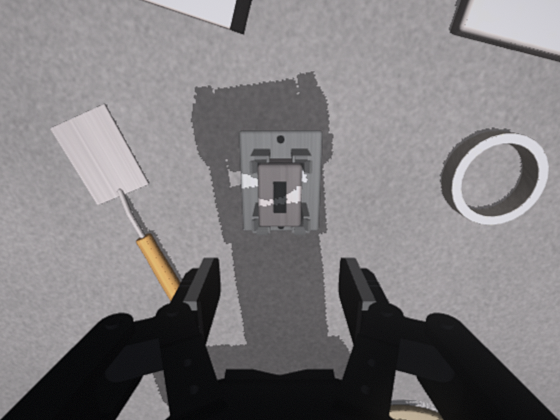

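The wrist view shows the tin seated in the cradle at (280,195), between all four guides and square to them. One numeric tilt check before I hand in.

```bash
python3 -c "
from h import *
for n in ['wrist','top']:
  w=cloud(cam(n)); p=w[(np.hypot(w[...,0]-.3937,w[...,1]-.2636)<.019)&(w[...,2]>.05)&(w[...,2]<.065)]
  q=p-p.mean(0); print(n,len(p),p.mean(0).round(4),np.linalg.lstsq(q[:,:2],q[:,2],rcond=None)[0].round(4))
f=cam('top')
w=cloud(f)
print('roll',w[266,228], 'box',fit(w,(.555,-.311),.08,.035,.055))
plan(395,263,188,-77.5)" 2>/dev/null
```

```text
wrist 1314 [0.394  0.2637 0.0581] [-0.0014  0.0078]
top 32 [0.4067 0.2629 0.0574] [0.0655 0.0659]
roll [0.44914484 0.09041505 0.02390614] box {'n': 956, 'c': (557.5, -312.5), 'size': (91.3, 61.3), 'ang': -34.9, 'z': 45.0, 'mean': [557.0, -311.6, 44.9]}
t 29.65 tcp [394.9 263.5 185.1] yaw -77.47 w 60.0 F [-0.4  0.3 -1. ]
shift units now [ 0.017 -0.001 -0.096] after turn [ 0.017 -0.001 -0.096] turn units [0.01  0.005 0.007]
```

```bash
python3 -c "
from h import *
print(close_job())"
```

```text
the job is handed in; nothing more can be done
None
```

The heavier tin is in the cradle, pressed down onto the stop. The lighter one is still standing on the left pan. I handed the job in at about 30 s on the clock, and no verdict was reported.

- **Weighing:** I set one tin on each pan and let go. The right pan went down (tin tops at 123 mm on the right and 145 mm on the left), so the heavier tin was on the right. The wrist force while carrying them agreed, at about 4 N against 1.5 N.
- **Pressing:** The seat started to slide with the tin's underside about 26 mm up and met a stiff stop near 20 mm. I held about 15 N there, tin weight included, for about 0.6 s. My highest reading was about 15.6 N.
- **Last checks:** The cradle tin's top is level within 0.01 rad and its centre is about 12 mm below the rim point. The lighter tin is about 4 mm from its pan's centre. The gripper was clear of everything.
- **Weaker readings:** While I pressed, there was a sideways force of about 5 N, probably the tin leaning on a corner guide; it vanished when I let go. The last tilt reading from the top camera was unreliable, as it had only 32 points and the arm was partly in the way. The camera put the seated tin's top about 2 mm higher than the arm position implied. I measured the carton again at the end but did not repeat the check for every other bystander.

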